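# Flip the reorder tags at the bat maker's bench

## Robot

A 6-joint arm with a two-finger parallel gripper is mounted at the origin on the work surface. World frame = base frame: x ahead of the robot, y to its left, z up, the work surface at z = 0. Lengths are in m, angles in degrees, forces in N, time in s.
With the tool pointing down it reaches from about 0.35 to 0.875 m from the base axis. Payload 4.2 kg.
Tool frame: the origin (TCP) lies midway between the tips of the shut fingers; the grasp point (between the pads) lies 19 mm behind it; z points along the fingers, y is the line along which they close (so a half turn about z gives the same grasp; the last joint's range is limited). The gripper opens to 87 mm and grips with 3 to 60 N. Pads are 19 mm wide; open, the fingers measure 117 mm over their backs; the gripper's body (75 mm by 190 mm) begins 51 mm behind the grasp point.
Start: joints at [-54.282, 22.042, 0.453, 0, -68.411, -14.817], TCP at [0.223, -0.584, 0.223] pointing down, gripper open.
Joint ranges: [-179.83, 179.83], [-69.29, 118.12], [-61.27, 80.66], [-181.25, 117.63], [-171.15, -9.14], [-177.46, 177.46]. Speed limits (degrees/s): [159.86, 159.86, 180, 180, 180, 180].

## Interface

Orientations are given as [roll, pitch, yaw] about the fixed x, y, z axes, in that order (R = Rz(yaw) Ry(pitch) Rx(roll)).
In Python, from workcell import env gives the robot as it stands. The module is installed in compiled form; this text tells all that it offers. Calls block until the motion is done:
- env.goto(position, orientation): joint-space move of the TCP to a pose.
- env.move_straight(position, rotation=None, rate=0.15, force_limit=None): straight line of the TCP; rotation=None keeps the orientation; rate is the mean speed in m/s. With force_limit (N) it stops when the force on the tool has changed by that much, and returns True; else False.
- env.set_joints(angles): joint-space move.
- env.gripper_to(opening, grasp_force=None): opening from 0.0 (shut) to 1.0 (fully open); grasp_force is the grip in N (None keeps the last); returns when the fingers have stopped.
- env.dwell(seconds).
- env.inverse_kinematics(position, orientation): joint angles nearest the present ones, or None.
- env.read_state(): the state.
- env.grab_frame(name): name is "scene" or "side" or "wrist"; returns a dict with "image" (400x640x3 uint8, blue, green, red), "fx", "fy", "cx", "cy" (pixels), "position" and "orientation" of the camera in the world. Camera axes: x right, y up, looking along -z (the intrinsics and any distortion apply to the point x, -y, -z); pixel columns grow to the right and rows downward; lengths in m; the calibration is good to about 2 mm. The wrist camera is an equidistant fisheye: a pixel r from the principal point sees the ray r / f radians off the axis. A picture is of the moment at which its call begins. There is no depth.
A pose or a line that the arm cannot do raises env.Unreachable and nothing moves.
- env.close_job(): hands the job in; it is judged then, once.
Trained networks look in a picture, given as the dict that the camera call returned (one of the last four; its "shot" number tells which), for a name from the list of things; names that differ only in an ending like _2 or _b are one class to them, and where a whole thing is asked for, a point or a joint stands for the part that bears it (a point fixed in the world has none). Each returns a list of dicts, best first, with "score" (0 to 1); they miss things now and then, are a little off and sometimes report something else, mostly with a low value. They report only what shows in the picture. A call takes as long as a camera call.
- env.search_frame(picture, thing): "xyz" ([x, y, z] in m, in world coordinates, good to about 4 mm: the middle of the surface that is visible of it).
- env.trace(picture, thing): "mask" (400x640 bool, what is visible of it).
The state is a dict: "clock": time; "joint_positions": joint angles; "qvel": joint speeds; "joint_torque": joint torques, N m; "position": TCP position; "tool_rot": TCP orientation; "force": force on the tool from outside, world axes, zero at the start; "wrist_torque": the same for the moment, N m; "opening": opening from 0.0 (shut) to 1.0 (fully open); "finger_force": force on a finger pad.
Only numpy, scipy, OpenCV 4.12 (cv2) and the standard library are available. Lean on these libraries where they do the work, as an engineer would, in place of code of your own. Each camera call takes 0.05 s, during which the arm holds its last target. There are 200 camera calls.

## Task

Each stock bin has a flip tag in front of it that shows green with its leaf over to the robot's left and red with its leaf over to the right. With a fingertip, push over the leaves that are wrong, so that only the two full bins show green and the empty and nearly empty ones show red. Push the leaves, do not pinch them; leave the tags that are already right as they are, and do not disturb the tape roll, screwdriver or glue bottle.

Things in the scene. Friction and masses are not known exactly. Their poses are not given: they have to be found in the camera images.
- board: plywood bin board, 300 (x) by 620 (y) by 18 mm, fixed to the bench; origin at the centre of its underside, z up, its y axis runs to the robot's left along the row of four bins, its x axis away from the robot. The bins stand on it at 140 mm pitch, with one tag in front of each on the robot's side
- bin_reels: blue open-fronted picking bin heaped FULL with reels of binding twine; 160 (x) by 105 (y) by 75 mm high, contents reach about 90 mm above its underside; fixed; origin at the centre of its underside, 18 mm above the bench, open low front towards -x. Its tag stands 135 mm from this origin along the bin's -x
- bin_tape: the same bin heaped FULL with rolls of tape; same size, origin and tag position
- bin_block: the same bin with only one cork sanding block left in it (not full, to be reordered); same size, origin and tag position
- bin_bare: the same bin, quite empty (not full); same size, origin and tag position
- tag_1_holder: aluminium V holder of a flip tag, 56 mm long (x), fixed on the board before any of the bins; origin at the centre of its foot (18 mm above the bench), z up. The hinge line is parallel to its x axis, 18 mm above the origin. Its side panels rise at 45 degrees to left (+y, red inside) and right (-y, green inside), to 30 mm out sideways and 47 mm above the origin
- tag_1 (a joint): angle of the tag's leaf: 0 upright, +0.785 leaning left (holder +y) on its stop = GREEN face up, -0.785 leaning right (-y) on its stop = RED face up. It turns freely (about 25 g, no spring): pushed from outside at its proud free edge, up and past upright, it falls over to the other stop by its own weight
- tag_1_edge (a point): middle of the free edge of the tag's leaf, 60 mm from the hinge line; z axis along the leaf outwards, x along the hinge, green face towards -y, red face towards +y. The leaf is 50 mm long along the hinge, 4 mm thick. When it leans, this edge is about 42 mm to the side of the hinge line and 60 mm above the holder's origin, about 18 mm proud of the panel, nothing outside it
- tag_2_holder: as tag_1_holder
- tag_2 (a joint): as tag_1
- tag_2_edge (a point): as tag_1_edge
- tag_3_holder: as tag_1_holder
- tag_3 (a joint): as tag_1
- tag_3_edge (a point): as tag_1_edge
- tag_4_holder: as tag_1_holder
- tag_4 (a joint): as tag_1
- tag_4_edge (a point): as tag_1_edge
- tape_roll_mid (a point): bystander: white ring of tape lying flat on the bench in front of the board, 72 mm across, 25 mm high; the point is its centre, half-way up
- screwdriver: bystander: red-handled screwdriver lying on the bench in front of the board, about 190 mm long and 26 mm high; origin at the middle of its length on the bench, x axis towards its tip
- glue_mid (a point): bystander: white glue bottle with a yellow label standing on the bench beyond the board's left end, 52 mm across, 125 mm high; the point is its centre, half-way up

How it is judged:
By the outcome, as a careful person would: the job done as asked, in the order asked, and still so for the second after the job is handed in, with the robot touching nothing.
It also fails if it takes over 35 s, if anything falls off the work surface, if the arm or the gripper's body presses on something with over 40 N, if the wrist force passes 120 N, or if a joint passes its speed limit or range.

## Working session

There is one attempt and no reset: what is moved stays moved. The work goes in short steps, each a Python script; the robot and the scene stay as the last script left them, time stands still between calls to the robot, and variables do not carry over. Pictures are saved under pics/ and viewed, at most 10 in all, crops included, and the job is handed in when it is done.

```bash
mkdir -p pics; python3 - <<'E'
from workcell import env
import cv2
for n in ("scene","side"):
    p=env.grab_frame(n); cv2.imwrite(f"pics/{n}0.png",p["image"])
    print(n,p["position"],p["orientation"],p["fx"],p["cx"],p["cy"])
    for t in ["board","bin_reels","bin_tape","bin_block","bin_bare","tag_1_holder","tag_1","tape_roll_mid","screwdriver","glue_mid"]:
        try: print(t,[([round(float(v),3) for v in d["xyz"]],round(float(d["score"]),2)) for d in env.search_frame(p,t)])
        except Exception as e: print(t,repr(e))
print(env.read_state())
E
```

```text
scene [ 1.19668185 -0.51307479  0.74010095] [53.49562462  1.06024987 45.04490594] 464.16894528968106 325.4957513989139 197.05391158016798
board [([0.723, -0.148, 0.015], 0.72)]
bin_reels [([0.712, -0.209, 0.079], 0.7)]
bin_tape [([0.706, 0.071, 0.083], 0.89)]
bin_block [([0.689, -0.049, 0.058], 0.97)]
bin_bare [([0.677, 0.264, 0.061], 0.57)]
tag_1_holder [([0.539, 0.091, 0.051], 0.84), ([0.407, 0.191, 0.016], 0.37)]
tag_1 [([0.534, 0.236, 0.059], 0.76), ([0.548, -0.08, 0.063], 0.72), ([0.552, -0.22, 0.065], 0.71), ([0.538, 0.103, 0.058], 0.56)]
tape_roll_mid [([0.549, -0.223, 0.061], 0.7), ([0.41, 0.193, 0.018], 0.65)]
screwdriver [([0.423, -0.171, 0.019], 0.56)]
glue_mid [([0.584, 0.393, 0.064], 0.56)]
side [-0.21991728  0.84038358  0.88465125] [  53.57255201    1.08847839 -136.50817118] 483.73671763874626 316.07119472638385 200.2312799017947
board [([0.526, 0.15, 0.019], 0.63)]
bin_reels [([0.662, -0.18, 0.07], 0.8), ([0.669, -0.071, 0.054], 0.39), ([0.525, 0.149, 0.018], 0.21)]
bin_tape [([0.649, 0.101, 0.07], 0.81)]
bin_block [([0.668, -0.07, 0.052], 0.55), ([0.542, -0.216, 0.058
[... 323 characters left out ...]
 0.69)]
{'clock': 1.1, 'joint_positions': array([-5.42806243e+01,  2.20422168e+01,  4.52617957e-01,  2.74088126e-04,
       -6.84100859e+01, -1.48165639e+01]), 'qvel': array([-0.01165778, -0.0936818 ,  0.02663148,  0.01559446,  0.0008094 ,
       -0.02266016]), 'joint_torque': array([ 4.15461363e-05, -3.90478206e+01,  1.87623239e+01,  4.22444254e+00,
        1.54719211e-02, -1.97497741e-05]), 'position': array([ 0.22300742, -0.5838451 ,  0.22254507]), 'tool_rot': array([-1.79999630e+02, -1.65766249e-04, -1.59097087e+02]), 'force': array([ 0.13790549,  0.81041199, -0.33765118]), 'wrist_torque': array([-0.06949621, -0.01618867,  0.0501827 ]), 'finger_force': 0.0, 'opening': 0.9996419670540961}
```

View pics/side0.png

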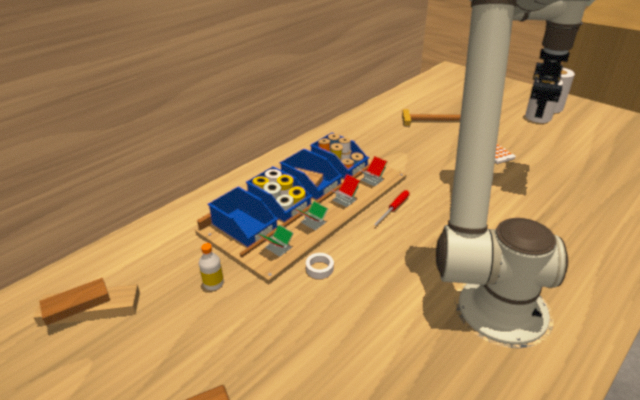

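View pics/scene0.png

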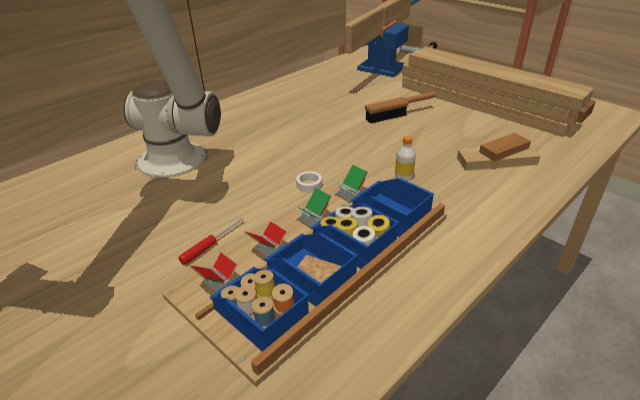

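Viewed: the tags show green at the bare bin (side px 280,238) and the tape bin (315,213), and red at the block bin (347,188) and the reels bin (375,168). Two are wrong: the reels tag, which leans right and must go left, and the bare tag, which leans left and must go right. Visible leaf centres are at z≈0.06, as expected. That puts the hinge of the reels tag near y −0.195 (x 0.547) and of the bare tag near y 0.218 (x 0.526).

```bash
python3 - <<'E'
from workcell import env
import cv2
env.gripper_to(0.0)
P=[0.547,-0.295]
q={y:env.inverse_kinematics([*P,0.16],[180,0,y]) for y in(90,-90)}
print(q)
yaw=min((y for y in q if q[y] is not None),key=lambda y:abs(q[y][5]))
R=[180,0,yaw]
env.goto([*P,0.16],R)
env.move_straight([*P,0.0715])
print(env.move_straight([P[0],-0.190,0.0715],rate=0.08,force_limit=12))
s=env.read_state();print(s["position"],s["force"],s["clock"],s["opening"])
env.dwell(0.3)
env.move_straight([P[0],-0.190,0.17])
for n in("scene","side"):
    cv2.imwrite(f"pics/{n}1.png",env.grab_frame(n)["image"])
print(env.read_state()["clock"])
E
python3 -c "
import cv2,numpy as np
a=cv2.imread('pics/scene1.png')[130:330,150:450];b=cv2.imread('pics/side1.png')[130:300,180:435]
cv2.imwrite('pics/c1.png',np.vstack([cv2.resize(a,(450,300)),cv2.resize(b,(450,300))]))"
```

```text
{90: array([ -13.43842894,   24.45323632,   -5.15011786,    0.        ,
        -60.39664582, -166.56157106]), -90: array([-13.43842894,  24.45323632,  -5.15011786,   0.        ,
       -60.39664582,  13.43842894])}
False
[ 0.54698997 -0.19038759  0.07145217] [-1.46414042 -0.17972911 -0.33527886] 6.4333 0.0020578773341769826
7.6417
```

View pics/c1.png

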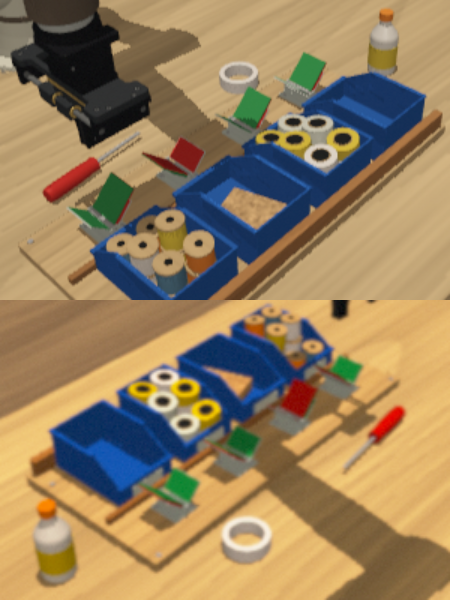

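The crops show the reels tag now green (upper crop 105,205; lower crop 345,370), with the others and the bystanders unchanged. Next is the bare tag, pushed from the left.

```bash
python3 - <<'E'
from workcell import env
import cv2
P=[0.526,0.310];R=[180,0,-90]
print(env.inverse_kinematics([*P,0.22],R))
env.move_straight([0.54,-0.19,0.22])
env.goto([*P,0.22],R)
env.move_straight([*P,0.0715])
print(env.move_straight([P[0],0.212,0.0715],rate=0.08,force_limit=12))
s=env.read_state();print(s["position"],s["force"],s["clock"])
env.dwell(0.3)
env.move_straight([P[0],0.212,0.2])
env.goto([0.40,0.0,0.3],R)
env.dwell(0.3)
for n in("scene","side"):
    cv2.imwrite(f"pics/{n}2.png",env.grab_frame(n)["image"])
print(env.read_state()["clock"])
E
python3 -c "
import cv2,numpy as np
a=cv2.imread('pics/scene2.png')[130:330,150:450];b=cv2.imread('pics/side2.png')[130:300,180:435]
cv2.imwrite('pics/c2.png',np.vstack([cv2.resize(a,(450,300)),cv2.resize(b,(450,300))]))"
```

```text
[ 45.68583876  20.73564101  -1.91590312   0.         -67.34845587
 -45.68583876]
False
[0.52609972 0.2124325  0.07147452] [-0.49059066 -1.11579703 -0.4545195 ] 12.4583
15.2
```

View pics/c2.png

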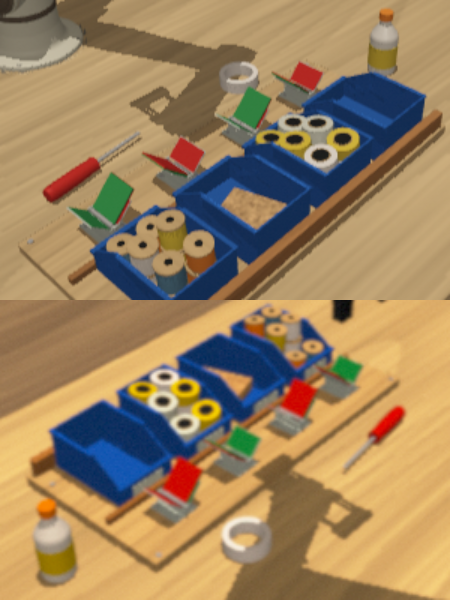

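The crops show the bare tag now red (300,80), the tape tag green, the block tag red and the reels tag green. The bystanders have not moved.

```bash
python3 -c "
from workcell import env
print(env.close_job())"
```

```text
the job is handed in; nothing more can be done
None
```

The job is handed in: the reels and tape tags show green, the block and bare tags show red, and the tape roll, screwdriver and glue bottle stayed where they were, all confirmed in the last camera pictures.

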